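# Start the clamp screw of the pipe vise

### The arm

A 7-joint arm with a two-finger parallel gripper is mounted at the origin on the work surface. World frame = base frame: x ahead of the robot, y to its left, z up, the work surface at z = 0. Lengths are in m, angles in rad, forces in N, time in s.
With the tool pointing down it reaches from about 0.35 to 0.9 m from the base axis. Payload 19.9 kg.
Tool frame: the origin (TCP) lies at the very end of the fingers, on their centre line; the grasp point (between the pads) lies 19 mm behind it; z points along the fingers, y is the line along which they close (so a half turn about z gives the same grasp; the last joint's range is limited). The gripper opens to 85 mm and grips with 20 to 120 N. Pads are 22 mm wide; open, the fingers measure 114 mm over their backs; the gripper's body (76 mm by 85 mm) begins 54 mm behind the grasp point. The pads swing forward as they close: fully open they stand 13 mm farther back than shut.
Start: joints at [1.115, 0.417, -0.01, 1.614, 0.005, 1.111, -0.053], TCP at [0.252, -0.572, 0.231] pointing down, gripper open.
Joint ranges: [-2.81, 2.81], [-0.39, 2.02], [-1.27, 1.25], [0.06, 2.57], [-1.19, 4.33], [0.19, 2], [-2.82, 2.82]. Speed limits (rad/s): [1.89, 1.89, 2.39, 2.39, 3.01, 3.01, 3.01].

### API

Orientations are given as [roll, pitch, yaw] about the fixed x, y, z axes, in that order (R = Rz(yaw) Ry(pitch) Rx(roll)).
In Python, from rig import get_state, snapshot, close_job gives the robot as it stands.
- The arm moves only by the tool carry_out, never from a script. Its argument "plan" is one flat list of numbers, 4 for each row, row after row: the shift along the tool's x, y, z each as a share of 0.02 m, from -1 to 1, then the turn about the tool's z as a share of 0.12 rad, from -1 to 1. In form: [dx, dy, dz, yaw, dx, dy, dz, yaw, ...]. A call has 1 to 12 rows; each row shifts and turns the commanded pose from where the row before left it, along the tool's axes as they then stand; what a row does not reach is not made up. A row lasts 1/12 s, in which the tool goes at most 41.7 mm and 7.16 degrees, less where a joint would pass 70% of its speed; a pose out of reach is approached as far as the arm can. A call with a number of a shift or a turn outside -1 to 1 is refused whole. A call with a gripper value outside its range is refused whole. "jaw" is the closure, from -1 (fully open) to 1 (shut), set as the call begins (left out, the last holds). The fingers move at their own pace and stop on an object; the grip force is fixed at half the most. Time passes only in rows, so rows that do not move let the fingers close. It gives the time, the measured TCP pose, the force, the opening and the grip force at its end, in the units of the state.
- get_state(): the state, without advancing time (a new reading comes with each control period).
- snapshot(name): name is "scene" or "top"; returns a dict with "pixels" (400x640x3 uint8, red, green, blue), "depth" (400x640 float32, m along the optical axis (not along the pixel's ray), 0 where there is no reading), "mtx" (3x3 intrinsics, pixels), "eye" and "orientation" of the camera in the world. Camera axes: x right, y up, looking along -z (the intrinsics and any distortion apply to the point x, -y, -z); pixel columns grow to the right and rows downward; lengths in m; the calibration is good to about 2 mm. A picture is of the moment at which its call begins.
- close_job(): hands the job in; it is judged then, once.
The state is a dict: "time_s": time; "joint_positions": joint angles; "qvel": joint speeds; "tau": joint torques, N m; "tcp_pos": TCP position; "orientation": TCP orientation; "ft_force": force on the tool from outside, world axes, zero at the start; "moment": the same for the moment, N m; "gripper_width": finger opening in m; "grip_force": force on a finger pad.
Only numpy, scipy, OpenCV 4.12 (cv2) and the standard library are available. Lean on these libraries where they do the work, as an engineer would, in place of code of your own. Each camera call takes 0.05 s, during which the arm holds its last target. There are 200 camera calls.

### The job

The clamp screw of the pipe vise has run out of its thread and only rests in the bush: start it again by hand without crossing the thread. Turn the T-handle backward (anticlockwise) until the screw drops at the thread start, let it drop, then go forward (clockwise) one full turn. Finish with your grip closed on the T-handle, holding the screw still right there while I fetch the pipe; leave the loose things on the bench alone.

Things in the scene. Friction and masses are not known exactly. Their poses are not given: they have to be found in the camera images.
- vise: yoke pipe vise bolted to the bench, a grey casting: foot 190 (along its y) x 100 (x), two legs, a bridge whose top is 154 above the bench, and in its middle a round boss 56 across, 168 high, with a bronze threaded bush. Origin: on the bench under the screw's axis; z up. It does not move.
- handle (a point): middle of the T-handle on top of the steel clamp screw, on the screw's upright axis, 262 above the bench when jaw reads 0 (it rises and falls with jaw). The handle is a level round bar 14 thick, 140 long over its two 20 mm end balls, lying along this point's x axis (it looks the same after half a turn). z up.
- collar (a point): top of the collar on the screw, 30 under the bar's axis: 31 across, 6 thick. Between collar and bar is a round neck 14 thick, so the bar can be taken or straddled in the middle from above. Below the collar the screw is 26 across, right-hand thread, pitch 6.
- bush_mouth (a point): middle of the bronze bush's top face, 174 above the bench. At the start the screw rests by its own weight (0.7 to 1.0 kg with jaw) on the end of the bush's thread. Turned backward it climbs slowly, 6 mm a turn, then falls 6 mm at once, if the hand lets it: the threads meet there. That drop comes 0.7 to 2.7 rad backward of the start, at an angle that cannot be seen.
- screw (a joint): turn of the clamp screw in rad; grows when turned forward (clockwise seen from above, screwing in), falls when turned backward. Between -0.4 and 0.4 at the start. It may turn many times and stays where it is left; turning takes about 0.1 N m.
- jaw (a joint): height of the screw and the upper jaw hanging on it, in m, up is positive. Start: -0.0026 to -0.0006. About 0 just before the drop, -0.006 just after it; from there forward it goes down 0.006 a turn (jaws meet at -0.0225). It cannot be pulled out (stop at 0.008); engaged it has 0.5 mm of play. Loose between open fingers the screw falls freely; squeezed it may hang in the grip.
- tee: galvanised pipe tee lying flat, 76 x 62 x 48, a bystander; origin at the middle of its underside.
- coupling: galvanised pipe coupling standing on end, 47 across, 45 tall, a bystander; origin at the middle of its underside.
- nipple: short steel pipe standing on end, 34 across, 100 tall, a bystander; origin at the middle of its underside.
- oiler: steel oil can, 68 across, 92 tall, its thin spout up to 153, a bystander; origin at the middle of its underside.
- wrench: pipe wrench lying flat, about 300 long and 20 high, a bystander; origin at the middle of its underside.
- brush: wooden wire brush, 230 x 26 x 28, a bystander; origin at the middle of its underside.

How it is judged:
On the way:
1. the screw has been turned backward until it dropped onto the thread start (value of joint screw below -0.8 rad and value of joint jaw below -0.0032 m), for 0.1 s.
At the end, for the whole second after the job is handed in: The screw is engaged one turn past the drop (jaw between -0.0142 and -0.0100, that is about 0.7 to 1.35 turns), at rest, and the fingers grip its T-handle with more than 8 N (value of joint jaw between -0.0142 and -0.01 m and contact force between the fingers and screw above 8 N and velocity of joint screw between -0.1 and 0.1 rad/s and velocity of joint jaw between -0.005 and 0.005 m/s); the arm keeps its last pose, push and grip.
It fails at once if the screw was turned forward before it had dropped (value of joint screw above 1 rad and value of joint jaw above -0.0055 m).
It fails at once if the screw was turned backward far past the drop (value of joint screw below -4.6 rad).
It fails at once if a loose thing on the bench was moved (distance of any of tee, coupling, nipple, oiler, wrench, brush from where it was at the start of the episode above 0.03 m).
It also fails if it takes over 72 s, if anything falls off the work surface, if the arm or the gripper's body presses on something with over 40 N, if the wrist force passes 120 N, or if a joint passes its speed limit or range.

## Working session

There is one attempt and no reset: what is moved stays moved. The work goes in short steps, Python scripts to look and compute and a tool call to move; the robot and the scene stay as the last step left them, time stands still between calls to the robot, and variables do not carry over. Pictures are saved under pics/ and viewed, at most 10 in all, crops included, and the job is handed in when it is done.

Besides the shell and the picture viewer there is one more tool, called after "Call:" as name(argument=value, ...) on one line, values as JSON. carry_out: Moves the arm, as the interface text tells. Its arguments: {"type":"object","properties":{"plan":{"type":"array"},"jaw":{"type":"number"}},"required":["plan"]}

```bash
mkdir -p pics
cat > h.py <<'E'
import numpy as np,cv2
from rig import get_state,snapshot,close_job
from scipy.spatial.transform import Rotation as R
def world(s,u,v,d=None):
    K=s['mtx'];d=s['depth'][v,u] if d is None else d
    p=np.array([(u-K[0,2])/K[0,0]*d,-(v-K[1,2])/K[1,1]*d,-d])
    return np.array(s['eye'])+rot(s)@p
def rot(s):
    o=np.array(s['orientation'])
    return o if o.shape==(3,3) else R.from_euler('xyz',o).as_matrix()
def cloud(s):
    v,u=np.mgrid[0:400,0:640];K=s['mtx'];d=s['depth']
    p=np.stack([(u-K[0,2])/K[0,0]*d,-(v-K[1,2])/K[1,1]*d,-d],-1)
    return p@rot(s).T+np.array(s['eye'])
E
python3 - <<'E'
from h import *
for n in('scene','top'):
    s=snapshot(n);cv2.imwrite(f'pics/{n}0.png',s['pixels'][:,:,::-1])
    print(n,s['eye'],s['orientation'],{k:(v if k not in('pixels','depth') else 0) for k,v in s.items()}.keys())
    P=cloud(s);m=(s['depth']>0)&(P[...,2]>.235)&(P[...,2]<.285)
    # clusters in this height band
    k,l,st,c=cv2.connectedComponentsWithStats(m.astype(np.uint8))
    for i in range(1,k):
        if st[i,4]>30:
            q=P[l==i];print(st[i],q.mean(0).round(4),q.min(0).round(3),q.max(0).round(3))
print(get_state())
E
```

```text
scene [0.96792616 0.8678049  0.88812542] [ 0.89972738 -0.01496819  2.71413643] dict_keys(['pixels', 'depth', 'mtx', 'eye', 'orientation'])
[  29    0   99   37 2937] [ 1.0639 -1.4683  0.2486] [ 0.848 -1.805  0.235] [ 1.256 -1.255  0.256]
[ 194    0  124   18 1063] [ 0.323  -1.2983  0.2569] [-0.029 -1.573  0.235] [ 0.532 -1.244  0.285]
[510   0 120  17 759] [-1.1891 -0.7629  0.2518] [-1.327 -0.936  0.235] [-0.911 -0.562  0.278]
[617  26  23  14 238] [-1.03   -0.3513  0.2593] [-1.105 -0.371  0.235] [-0.982 -0.338  0.285]
[319  48   7  12  64] [ 0.2712 -0.6101  0.2659] [ 0.257 -0.62   0.245] [ 0.282 -0.6    0.285]
[340  56   6  11  56] [ 0.2345 -0.5214  0.2664] [ 0.222 -0.529  0.244] [ 0.245 -0.51   0.285]
[458 109  61  34 898] [0.0702 0.044  0.2615] [ 0.006 -0.04   0.235] [0.107 0.108 0.285]
[519 108  16  18 112] [-0.0743  0.0482  0.2601] [-0.102  0.034  0.236] [0.009 0.096 0.285]
[321 141  44  23 309] [0.5014 0.0109 0.2626] [ 0.433 -0.014  0.235] [0.566 0.028 0.272]
top [0.39264487 0.0706544  1.35243557] [ 0.14994352 -0.01489237 -1.58740922] dict_keys(['pixels', 'depth', 'mtx', 'eye',
[... 413 characters left out ...]
ons': array([ 1.11452826,  0.41793006, -0.01027906,  1.61406741,  0.00468773,
        1.11069796, -0.05297852]), 'qvel': array([ 4.38112300e-04, -1.66442394e-03,  1.49548069e-04, -6.56005348e-04,
       -2.34081835e-04, -1.26024311e-05, -1.88146342e-04]), 'tau': array([ 9.56826771e-04, -8.65821791e+01,  6.80599529e-01, -4.35635018e+01,
        1.93319796e-02,  4.95263172e-03,  1.51475342e-04]), 'tcp_pos': array([ 0.25172686, -0.57174811,  0.23073266]), 'orientation': array([-3.14051670e+00,  8.31940781e-05,  4.14770047e-01]), 'ft_force': array([0.01717992, 0.49255908, 0.15640934]), 'moment': array([0.00771124, 0.02206087, 0.03788351]), 'grip_force': 0.0, 'gripper_width': 0.08545547139174087}
```

View pics/scene0.png

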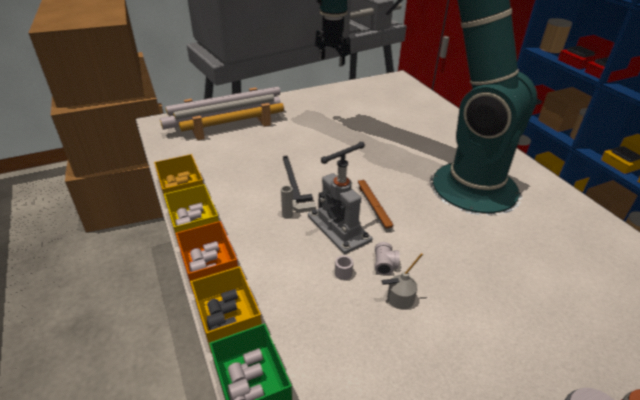

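View pics/top0.png

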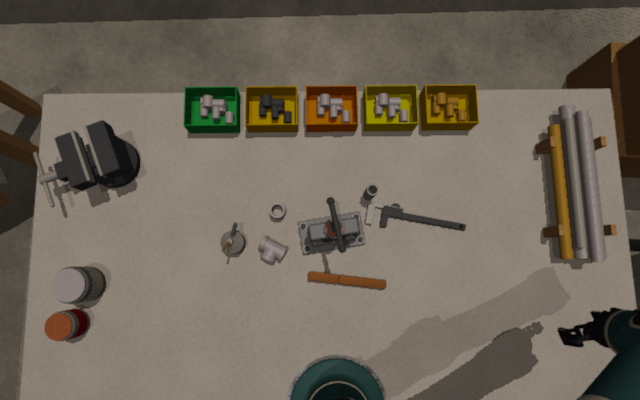

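Run:
```python
from h import *
for n in('scene','top'):
    s=snapshot(n);P=cloud(s)
    m=(s['depth']>0)&(abs(P[...,0]-.5)<.09)&(abs(P[...,1]-.007)<.06)&(P[...,2]>.25)&(P[...,2]<.29)
    q=P[m];c=q.mean(0);w,V=np.linalg.eigh(np.cov(q[:,:2].T));d=V[:,1]*np.sign(V[0,1])
    t=(q[:,:2]-c[:2])@d
    print(n,m.sum(),c,'ang',np.arctan2(d[1],d[0]),'mid',c[:2]+d*(t.min()+t.max())/2,t.min(),t.max(),np.sqrt(w),np.percentile(q[:,2],[50,90,99]))
    for zl,zh in((.165,.178),(.148,.158),(.225,.24)):
        m=(s['depth']>0)&(abs(P[...,0]-.5)<.13)&(abs(P[...,1]-.007)<.13)&(P[...,2]>zl)&(P[...,2]<zh)
        if m.sum(): q=P[m];print(zl,m.sum(),q.mean(0),q.min(0),q.max(0))
    # tall things anywhere nearby
    m=(s['depth']>0)&(P[...,2]>.08)&(abs(P[...,0]-.5)<.3)&(abs(P[...,1])<.4)
    k,l,st,cc=cv2.connectedComponentsWithStats(m.astype(np.uint8))
    for i in range(1,k):
        if st[i,4]>15: q=P[l==i];print('tall',st[i],q.min(0).round(3),q.max(0).round(3))
```

```text
scene 284 [0.50164041 0.01091163 0.26454286] ang 0.20932689662436252 mid [0.49942133 0.01044021] -0.07054242046003066 0.066005211483587 [0.00360168 0.04115459] [0.26557571 0.26935678 0.27103884]
0.165 175 [0.50319236 0.0153093  0.17132037] [ 0.46927502 -0.0170953   0.16507808] [0.52580716 0.036791   0.17799192]
0.148 323 [0.50221385 0.01976913 0.15328612] [ 0.4694975  -0.06152999  0.14806504] [0.52720117 0.07569013 0.15789917]
0.225 77 [0.50008095 0.0104798  0.23132503] [ 0.48148292 -0.01267703  0.22541025] [0.51246256 0.02361685 0.23996567]
tall [ 319  141   46   82 1767] [ 0.433 -0.063  0.08 ] [0.567 0.077 0.271]
tall [281 185  12  14 130] [ 0.597 -0.126  0.08 ] [ 0.629 -0.089  0.103]
tall [401 253  23  28 124] [0.44  0.287 0.08 ] [0.483 0.308 0.154]
top 342 [0.49892683 0.00758489 0.26650287] ang 0.21614937304718487 mid [0.49963313 0.00773997] -0.06832105201356758 0.06976730531031677 [0.00438732 0.04133766] [0.26647039 0.27030992 0.27238205]
0.165 155 [0.49751102 0.01206004 0.17078412] [ 0.47426156 -0.0180339   0.16520293] [0.52507892 0.03261991 0.17794571]
0.148 446 [0.49929632 0.00840604 0.15322114] [ 0.47122073 -0.05946859  0.14802121] [0.52904367 0.07484655 0.15773623]
0.225 51 [0.4989698  0.01091875 0.23078626] [ 0.48536894 -0.00581397  0.22648062] [0.51052399 0.02201373 0.23556371]
tall [366 183  12  13  71] [ 0.597 -0.123  0.081] [ 0.631 -0.091  0.107]
tall [ 308  197   52   56 1132] [ 0.432 -0.069  0.083] [0.567 0.075 0.273]
tall [221 238  12  14  60] [0.443 0.289 0.081] [0.482 0.307 0.157]
tall [587 370  51  29 964] [ 0.2   -0.4    0.593] [ 0.226 -0.344  0.676]
```

The scene picture shows the T-handle at about (343,153) over the vise. In the top view its bar runs from (331,201) to (343,250). Both views put the bar's middle at about (0.4995, 0.009), its axis height at about 0.260 and its angle at about 0.213 rad. All of this matches the given sizes. First I lift and yaw the tool.

Call:
carry_out(plan=[0, 0, -0.9, 0.84, 0, 0, -0.9, 0.84, 0, 0, -0.9, 0, 0, 0, -0.9, 0, 0, 0, -0.9, 0], jaw=0.3)

```text
time_s: 0.62
tcp_pos: [0.2519, -0.5718, 0.322]
orientation: [-3.141, 0.0, 0.213]
ft_force: [-0.1, -0.9, -0.1]
gripper_width: 0.03
grip_force: 0.0
```

Call:
carry_out(plan=[0.6, -0.86, 0, 0, 0.6, -0.86, 0, 0, 0.6, -0.86, 0, 0, 0.6, -0.86, 0, 0, 0.6, -0.86, 0, 0, 0.6, -0.86, 0, 0, 0.6, -0.86, 0, 0, 0.6, -0.86, 0, 0, 0.6, -0.86, 0, 0, 0.6, -0.86, 0, 0, 0.6, -0.86, 0, 0, 0.6, -0.86, 0, 0])

```text
time_s: 1.62
tcp_pos: [0.3491, -0.3388, 0.3212]
orientation: [-3.142, 0.0, 0.213]
ft_force: [-0.4, 0.0, -0.3]
gripper_width: 0.0301
grip_force: 0.0
```

Call:
carry_out(plan=[0.6, -0.86, 0, 0, 0.6, -0.86, 0, 0, 0.6, -0.86, 0, 0, 0.6, -0.86, 0, 0, 0.6, -0.86, 0, 0, 0.6, -0.86, 0, 0, 0.6, -0.86, 0, 0, 0.6, -0.86, 0, 0, 0.6, -0.86, 0, 0, 0.6, -0.86, 0, 0, 0.6, -0.86, 0, 0, 0.6, -0.86, 0, 0])

```text
time_s: 2.62
tcp_pos: [0.4462, -0.1066, 0.3213]
orientation: [3.142, 0.0, 0.213]
ft_force: [0.2, 0.0, -0.0]
gripper_width: 0.0302
grip_force: 0.0
```

Call:
carry_out(plan=[0.6, -0.86, 0, 0, 0.6, -0.86, 0, 0, 0.6, -0.86, 0, 0, 0.6, -0.86, 0, 0, 0.6, -0.86, 0, 0, 0.6, -0.86, 0, 0, 0, 0, 0, 0, 0, 0, 0, 0])

```text
time_s: 3.28
tcp_pos: [0.4946, 0.0092, 0.3211]
orientation: [-3.141, 0.0, 0.215]
ft_force: [-1.5, 0.3, 0.5]
gripper_width: 0.0298
grip_force: 0.0
```

Call:
carry_out(plan=[0.24, 0.05, -0.0, 0, 0, 0, 0.8, 0, 0, 0, 0.8, 0, 0, 0, 0.8, 0, 0, 0, 0.8, 0, 0, 0, 0.8, 0, 0, 0, 0, 0, 0, 0, 0, 0])

```text
time_s: 3.95
tcp_pos: [0.4993, 0.0078, 0.2412]
orientation: [-3.141, 0.001, 0.212]
ft_force: [0.6, -1.3, 0.6]
gripper_width: 0.0302
grip_force: 0.0
```

Run:
```python
from h import *
s=snapshot('scene');cv2.imwrite('pics/s1.png',cv2.resize(s['pixels'][90:240,260:440,::-1],None,fx=4,fy=4,interpolation=cv2.INTER_CUBIC))
st=get_state();print({k:np.round(st[k],4) for k in('joint_positions','tcp_pos','ft_force','moment')})
```

```text
{'joint_positions': array([ 0.3499,  0.211 , -0.4849,  1.894 ,  0.112 ,  1.0629, -1.539 ]), 'tcp_pos': array([0.4997, 0.008 , 0.242 ]), 'ft_force': array([ 0.0753,  0.0303, -0.0931]), 'moment': array([ 0.0235, -0.017 , -0.0024])}
```

View pics/s1.png

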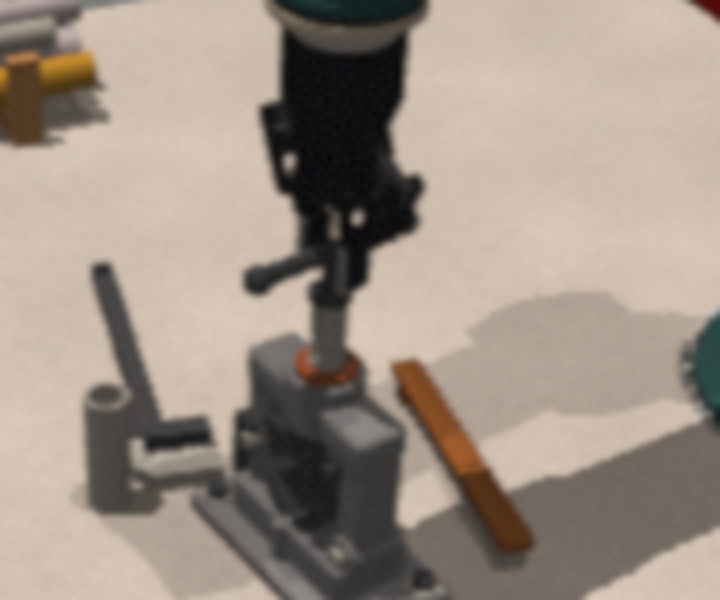

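The crop shows the fingers straddling the bar in its middle, around (335,260), with the tips above the collar at (328,295). I close them to a loose fit and turn backward.

```bash
cat >> h.py <<'E'
def bar(cams=('top','scene'),c=(.4995,.009)):
    st=get_state();yaw=st['orientation'][2];out=[]
    for n in cams:
        s=snapshot(n);P=cloud(s);q=P[(s['depth']>0)&(P[...,2]>.225)&(P[...,2]<.29)]
        xy=q[:,:2]-c;r=np.hypot(*xy.T);a=np.arctan2(xy[:,1],xy[:,0])
        da=(a-yaw+np.pi/2)%np.pi-np.pi/2
        m=(r>.032)&(r<.075)&(abs(da)<.5)
        if m.sum()<20: out.append((n,m.sum()));continue
        xy=q[m,:2];w,V=np.linalg.eigh(np.cov((q[m,:2]).T));d=V[:,1]
        b=(np.arctan2(d[1],d[0])-yaw+np.pi/2)%np.pi-np.pi/2
        k=m&(r<.058)
        out.append((n,m.sum(),'bar-yaw %.3f'%b,'zmed %.4f z90 %.4f'%(np.median(q[k,2]),np.percentile(q[k,2],90))))
    print(*out,'yaw %.3f'%yaw,'t',round(float(st['time_s']),2),'tcp',st['tcp_pos'].round(4),'j7 %.2f'%st['joint_positions'][6],'F',st['ft_force'].round(1))
E
python3 -c "from h import *;bar();bar()"
```

```text
('top', np.int64(0)) ('scene', np.int64(100), 'bar-yaw -0.027', 'zmed 0.2651 z90 0.2692') yaw 0.212 t 4.0 tcp [0.4997 0.008  0.242 ] j7 -1.54 F [ 0.1  0.  -0.1]
('top', np.int64(0)) ('scene', np.int64(102), 'bar-yaw -0.034', 'zmed 0.2663 z90 0.2689') yaw 0.213 t 4.1 tcp [0.5    0.0083 0.2424] j7 -1.54 F [-0.1 -0.4 -0.1]
```

Call:
carry_out(plan=[0, 0, 0, 0, 0, 0, 0, 0, 0, 0, 0, 0, 0, 0, 0, -1, 0, 0, 0, -1, 0, 0, 0, -1, 0, 0, 0, -1, 0, 0, 0, 0], jaw=0.57)

```text
time_s: 4.87
tcp_pos: [0.4995, 0.0071, 0.2413]
orientation: [3.141, 0.001, 0.7]
ft_force: [1.2, -8.6, 1.9]
gripper_width: 0.0184
grip_force: 3.6
```

```bash
python3 -c "from h import *;bar();bar()"
```

```text
('top', np.int64(0)) ('scene', np.int64(95), 'bar-yaw -0.175', 'zmed 0.2672 z90 0.2700') yaw 0.700 t 4.87 tcp [0.4995 0.0071 0.2413] j7 -1.07 F [ 1.2 -8.6  1.9]
('top', np.int64(0)) ('scene', np.int64(94), 'bar-yaw -0.169', 'zmed 0.2678 z90 0.2704') yaw 0.692 t 4.97 tcp [0.4995 0.0072 0.2413] j7 -1.07 F [-0.  -8.7  2.4]
```

Call:
carry_out(plan=[-0.05, 0.09, 0, -1, 0, 0, 0, -1, 0, 0, 0, -1, 0, 0, 0, 0])

```text
time_s: 5.4
tcp_pos: [0.4997, 0.0066, 0.2414]
orientation: [-3.141, 0.0, 1.06]
ft_force: [-2.1, 0.8, 4.2]
gripper_width: 0.0186
grip_force: 3.2
```

```bash
python3 -c "from h import *;bar(['scene']);bar(['scene'])"
```

```text
('scene', np.int64(90), 'bar-yaw -0.196', 'zmed 0.2676 z90 0.2697') yaw 1.060 t 5.4 tcp [0.4997 0.0066 0.2414] j7 -0.72 F [-2.1  0.8  4.2]
('scene', np.int64(89), 'bar-yaw -0.191', 'zmed 0.2677 z90 0.2702') yaw 1.051 t 5.45 tcp [0.4997 0.0066 0.2414] j7 -0.73 F [-2.   0.7  3.4]
```

Call:
carry_out(plan=[0, 0, 0, -1, 0, 0, 0, -1, 0, 0, 0, -1, 0, 0, 0, 0])

```text
time_s: 5.83
tcp_pos: [0.4994, 0.0069, 0.2413]
orientation: [-3.141, -0.0, 1.417]
ft_force: [-6.1, 2.1, 7.0]
gripper_width: 0.0182
grip_force: 3.7
```

```bash
python3 -c "from h import *;bar();bar()"
```

```text
('top', np.int64(0)) ('scene', np.int64(92), 'bar-yaw -0.279', 'zmed 0.2673 z90 0.2697') yaw 1.417 t 5.83 tcp [0.4994 0.0069 0.2413] j7 -0.37 F [-6.1  2.1  7. ]
('top', np.int64(1)) ('scene', np.int64(93), 'bar-yaw -0.268', 'zmed 0.2683 z90 0.2704') yaw 1.409 t 5.93 tcp [0.4993 0.0069 0.2412] j7 -0.38 F [-6.2  1.8  3.2]
```

Call:
carry_out(plan=[0, -0.07, 0, -1, 0, 0, 0, -1, 0, 0, 0, -1, 0, 0, 0, 0])

```text
time_s: 6.37
tcp_pos: [0.4985, 0.007, 0.2414]
orientation: [3.141, -0.0, 1.776]
ft_force: [-0.8, 1.1, 2.9]
gripper_width: 0.0185
grip_force: 2.8
```

```bash
python3 -c "from h import *;bar(['scene']);bar(['scene'])"
```

```text
('scene', np.int64(80), 'bar-yaw -0.240', 'zmed 0.2623 z90 0.2649') yaw 1.776 t 6.37 tcp [0.4985 0.007  0.2414] j7 -0.03 F [-0.8  1.1  2.9]
('scene', np.int64(85), 'bar-yaw -0.229', 'zmed 0.2620 z90 0.2646') yaw 1.768 t 6.42 tcp [0.4985 0.0069 0.2413] j7 -0.04 F [-0.8  1.6  1.9]
```

Call:
carry_out(plan=[0, 0, 0, -1, 0, 0, 0, -1, 0, 0, 0, -1, 0, 0, 0, 0])

```text
time_s: 6.8
tcp_pos: [0.4982, 0.0068, 0.2413]
orientation: [-3.141, -0.0, 2.135]
ft_force: [-4.7, 1.0, 5.5]
gripper_width: 0.0182
grip_force: 4.3
```

```bash
python3 -c "from h import *;bar();bar()"
```

```text
('top', np.int64(41), 'bar-yaw -1.543', 'zmed 0.2650 z90 0.2667') ('scene', np.int64(133), 'bar-yaw -0.230', 'zmed 0.2607 z90 0.2645') yaw 2.135 t 6.8 tcp [0.4982 0.0068 0.2413] j7 0.31 F [-4.7  1.   5.5]
('top', np.int64(41), 'bar-yaw -1.547', 'zmed 0.2647 z90 0.2659') ('scene', np.int64(133), 'bar-yaw -0.215', 'zmed 0.2606 z90 0.2646') yaw 2.127 t 6.9 tcp [0.4982 0.0067 0.2413] j7 0.30 F [-3.8  1.3  4.7]
```

The bar top fell about 5.5 mm (z90 0.270 to 0.2647) at a bar yaw of about 1.35, and it is now about 0.5 rad past that. Next I lower the tool 5 mm and turn forward.

Call:
carry_out(plan=[0, 0, 0, 0.5, 0, 0, 0.27, 0.5, 0, 0, 0, 1, 0, 0, 0, 1, 0, 0, 0, 1, 0, 0, 0, 1, 0, 0, 0, 1, 0, 0, 0, 1, 0, 0, 0, 1, 0, 0, 0, 0])

```text
time_s: 7.83
tcp_pos: [0.4983, 0.0065, 0.2356]
orientation: [-3.141, 0.0, 1.164]
ft_force: [-0.1, 0.1, -1.0]
gripper_width: 0.0184
grip_force: 0.8
```

```bash
python3 -c "from h import *;bar();bar()"
```

```text
('top', np.int64(13)) ('scene', np.int64(79), 'bar-yaw 0.213', 'zmed 0.2621 z90 0.2651') yaw 1.164 t 7.83 tcp [0.4983 0.0065 0.2356] j7 -0.62 F [-0.1  0.1 -1. ]
('top', np.int64(12)) ('scene', np.int64(82), 'bar-yaw 0.201', 'zmed 0.2628 z90 0.2646') yaw 1.176 t 7.93 tcp [0.4985 0.0068 0.2358] j7 -0.61 F [ 0.2  0.5 -0.6]
```

Call:
carry_out(plan=[0, 0, 0, 1, 0, 0, 0, 1, 0, 0, 0, 1, 0, 0, 0, 1, 0, 0, 0, 1, 0, 0, 0.05, 1, 0, 0, 0, 1, 0, 0, 0, 1, 0, 0, 0, 1, 0, 0, 0, 0])

```text
time_s: 8.87
tcp_pos: [0.499, 0.0063, 0.2351]
orientation: [3.141, -0.001, 0.086]
ft_force: [3.1, -3.5, -0.9]
gripper_width: 0.0183
grip_force: 2.0
```

Call:
carry_out(plan=[0, 0, 0, 1, 0, 0, 0, 1, 0, 0, 0, 1, 0, 0, 0, 1, 0, 0, 0.05, 1, 0, 0, 0, 1, 0, 0, 0, 1, 0, 0, 0, 1, 0, 0, 0, 0])

```text
time_s: 9.62
tcp_pos: [0.4986, 0.0058, 0.234]
orientation: [3.141, -0.001, -0.874]
ft_force: [-0.6, -5.6, 1.6]
gripper_width: 0.0184
grip_force: 2.1
```

```bash
python3 -c "from h import *;bar();bar()"
```

```text
('top', np.int64(19)) ('scene', np.int64(178), 'bar-yaw 0.212', 'zmed 0.2580 z90 0.2625') yaw -0.874 t 9.62 tcp [0.4986 0.0058 0.234 ] j7 -2.59 F [-0.6 -5.6  1.6]
('top', np.int64(18)) ('scene', np.int64(176), 'bar-yaw 0.199', 'zmed 0.2583 z90 0.2615') yaw -0.865 t 9.72 tcp [0.4985 0.006  0.2339] j7 -2.58 F [-0.7 -4.9  1.2]
```

Call:
carry_out(plan=[0, 0, 0, -0.85, 0, 0, 0, -0.85, 0, 0, 0, 0, 0, 0, -0.9, 0, 0, 0, -0.9, 0, 0, 0, -0.8, 0, 0, 0, 0, -1, 0, 0, 0, -1, 0, 0, 0, -1, 0, 0, 0, -1, 0, 0, 0, -1, 0, 0, 0, -1], jaw=0.3)

```text
time_s: 10.82
tcp_pos: [0.4985, 0.0068, 0.2859]
orientation: [-3.141, -0.0, 0.061]
ft_force: [0.1, -0.5, -0.1]
gripper_width: 0.0297
grip_force: 0.0
```

Call:
carry_out(plan=[0, 0, 0, -1, 0, 0, 0, -1, 0, 0, 0, -1, 0, 0, 0, -1, 0, 0, 0, -1, 0, 0, 0, -1, 0, 0, 0, -1, 0, 0, 0, -1, 0, 0, 0, -1, 0, 0, 0, -1, 0, 0, 0, -1, 0, 0, 0, -1])

```text
time_s: 11.82
tcp_pos: [0.4985, 0.0068, 0.2859]
orientation: [3.142, -0.0, 1.501]
ft_force: [0.3, 0.2, 0.1]
gripper_width: 0.0298
grip_force: 0.0
```

Call:
carry_out(plan=[0, 0, 0, -1, 0, 0, 0, -1, 0, 0, 0, -1, 0, 0, 0, -1, 0, 0, 0, -1, 0, 0, 0, -1, 0, 0, 0, -1, 0, 0, 0, -1, 0, 0, 0, 0, 0, 0, 0, 0])

```text
time_s: 12.65
tcp_pos: [0.4985, 0.0067, 0.2859]
orientation: [3.141, -0.0, 2.452]
ft_force: [-0.5, 0.1, -0.1]
gripper_width: 0.0302
grip_force: 0.0
```

```bash
python3 -c "from h import *;bar();bar()"
```

```text
('top', np.int64(34), 'bar-yaw 0.914', 'zmed 0.2611 z90 0.2635') ('scene', np.int64(177), 'bar-yaw 0.026', 'zmed 0.2587 z90 0.2623') yaw 2.452 t 12.65 tcp [0.4985 0.0067 0.2859] j7 0.69 F [-0.5  0.1 -0.1]
('top', np.int64(35), 'bar-yaw 0.919', 'zmed 0.2600 z90 0.2621') ('scene', np.int64(178), 'bar-yaw 0.028', 'zmed 0.2585 z90 0.2620') yaw 2.452 t 12.75 tcp [0.4985 0.0067 0.2859] j7 0.69 F [0.7 0.5 0.4]
```

Call:
carry_out(plan=[0, 0, 0.9, 0, 0, 0, 0.9, 0, 0, 0, 0.8, 0, 0, 0, 0, 0])

```text
time_s: 13.18
tcp_pos: [0.4972, 0.0066, 0.2314]
orientation: [-3.14, -0.003, 2.455]
ft_force: [-1.0, 0.5, -1.5]
gripper_width: 0.0296
grip_force: 0.0
```

Call:
carry_out(plan=[0, 0, 0, 0, 0, 0, 0, 0, 0, 0, 0, 1, 0, 0, 0, 1, 0, 0, 0, 1, 0, 0, 0, 1, 0, 0, 0, 1, 0, 0, 0, 1, 0, 0, 0, 1, 0, 0, 0, 1, 0, 0, 0, 1, 0, 0, 0.05, 1], jaw=0.57)

```text
time_s: 14.18
tcp_pos: [0.4987, 0.0062, 0.2341]
orientation: [3.141, 0.001, 1.25]
ft_force: [-3.6, -4.2, 6.7]
gripper_width: 0.0182
grip_force: 6.0
```

Call:
carry_out(plan=[0, 0, 0, 1, 0, 0, 0, 1, 0, 0, 0, 1, 0, 0, 0, 1, 0, 0, 0, 1, 0, 0, 0, 1, 0, 0, 0, 1, 0, 0, 0, 1, 0, 0, 0, 1, 0, 0, 0.05, 1])

```text
time_s: 15.02
tcp_pos: [0.4989, 0.0059, 0.2331]
orientation: [3.141, -0.001, 0.05]
ft_force: [-0.3, -6.4, 5.5]
gripper_width: 0.0183
grip_force: 6.5
```

Call:
carry_out(plan=[0, 0, 0, 1, 0, 0, 0, 1, 0, 0, 0, 1, 0, 0, 0, 1, 0, 0, 0, 1, 0, 0, 0, 1, 0, 0, 0, 1, 0, 0, 0, 1, 0, 0, 0, 0])

```text
time_s: 15.77
tcp_pos: [0.4985, 0.0061, 0.2328]
orientation: [-3.142, -0.001, -0.913]
ft_force: [-0.6, -5.3, -3.3]
gripper_width: 0.0178
grip_force: 2.2
```

```bash
python3 -c "from h import *;bar();bar()"
```

```text
('top', np.int64(20), 'bar-yaw 1.087', 'zmed 0.2575 z90 0.2585') ('scene', np.int64(176), 'bar-yaw 0.192', 'zmed 0.2548 z90 0.2589') yaw -0.913 t 15.77 tcp [0.4985 0.0061 0.2328] j7 -2.61 F [-0.6 -5.3 -3.3]
('top', np.int64(19)) ('scene', np.int64(176), 'bar-yaw 0.187', 'zmed 0.2553 z90 0.2590') yaw -0.903 t 15.87 tcp [0.4986 0.0063 0.2327] j7 -2.60 F [-1.6 -5.8 -1.7]
```

Call:
carry_out(plan=[0, 0, 0, -0.8, 0, 0, 0, -0.8, 0, 0, 0, 0, 0, 0, -0.9, 0, 0, 0, -0.9, 0, 0, 0, -0.8, 0, 0, 0, 0, -1, 0, 0, 0, -1, 0, 0, 0, -1, 0, 0, 0, -1, 0, 0, 0, -1, 0, 0, 0, -1], jaw=0.3)

```text
time_s: 16.97
tcp_pos: [0.4987, 0.007, 0.2846]
orientation: [-3.141, -0.001, 0.012]
ft_force: [-0.1, -0.7, 0.8]
gripper_width: 0.03
grip_force: 0.0
```

Call:
carry_out(plan=[0, 0, 0, -1, 0, 0, 0, -1, 0, 0, 0, -1, 0, 0, 0, -1, 0, 0, 0, -1, 0, 0, 0, -1, 0, 0, 0, -1, 0, 0, 0, -1, 0, 0, 0, -1, 0, 0, 0, -1, 0, 0, 0, -1, 0, 0, 0, -1])

```text
time_s: 17.97
tcp_pos: [0.4987, 0.0069, 0.2846]
orientation: [3.141, -0.0, 1.452]
ft_force: [0.7, -0.1, 0.4]
gripper_width: 0.0298
grip_force: 0.0
```

Call:
carry_out(plan=[0, 0, 0, -1, 0, 0, 0, -1, 0, 0, 0, -1, 0, 0, 0, -1, 0, 0, 0, -1, 0, 0, 0, -1, 0, 0, 0, -1, 0, 0, 0, -1, 0, 0, 0, 0, 0, 0, 0, 0])

```text
time_s: 18.8
tcp_pos: [0.4986, 0.0068, 0.2843]
orientation: [3.141, 0.0, 2.403]
ft_force: [0.5, 0.1, 0.2]
gripper_width: 0.0303
grip_force: 0.0
```

```bash
python3 -c "from h import *;bar();bar()"
```

```text
('top', np.int64(33), 'bar-yaw 0.944', 'zmed 0.2589 z90 0.2628') ('scene', np.int64(176), 'bar-yaw 0.016', 'zmed 0.2552 z90 0.2587') yaw 2.403 t 18.8 tcp [0.4986 0.0068 0.2843] j7 0.67 F [0.5 0.1 0.2]
('top', np.int64(33), 'bar-yaw 0.936', 'zmed 0.2587 z90 0.2626') ('scene', np.int64(172), 'bar-yaw 0.020', 'zmed 0.2552 z90 0.2590') yaw 2.404 t 18.9 tcp [0.4985 0.0068 0.2842] j7 0.67 F [ 0.5 -1.  -0.5]
```

Call:
carry_out(plan=[0, 0, 0.9, 0, 0, 0, 0.9, 0, 0, 0, 0.87, 0, 0, 0, 0, 0])

```text
time_s: 19.33
tcp_pos: [0.4971, 0.0067, 0.2279]
orientation: [-3.139, -0.003, 2.407]
ft_force: [-1.3, -0.3, -0.5]
gripper_width: 0.0303
grip_force: 0.0
```

Call:
carry_out(plan=[0, 0, 0, 0, 0, 0, 0, 0, 0, 0, 0, 1, 0, 0, 0, 1, 0, 0, 0, 1, 0, 0, 0, 1, 0, 0, 0, 1, 0, 0, 0, 1, 0, 0, 0, 1, 0, 0, 0, 1, 0, 0, 0, 1, 0, 0, 0, 1], jaw=0.57)

```text
time_s: 20.33
tcp_pos: [0.4984, 0.0062, 0.2313]
orientation: [3.141, 0.001, 1.202]
ft_force: [-1.9, -3.6, -3.1]
gripper_width: 0.0181
grip_force: 3.3
```

Call:
carry_out(plan=[0, 0, 0, 0.5, 0, 0, 0, 0])

```text
time_s: 20.5
tcp_pos: [0.4985, 0.0065, 0.2314]
orientation: [3.141, 0.0, 1.145]
ft_force: [-3.0, -0.7, -1.2]
gripper_width: 0.018
grip_force: 1.6
```

```bash
python3 -c "from h import *;bar();bar()"
```

```text
('top', np.int64(12)) ('scene', np.int64(79), 'bar-yaw 0.206', 'zmed 0.2570 z90 0.2594') yaw 1.145 t 20.5 tcp [0.4985 0.0065 0.2314] j7 -0.58 F [-3.  -0.7 -1.2]
('top', np.int64(11)) ('scene', np.int64(79), 'bar-yaw 0.208', 'zmed 0.2572 z90 0.2591') yaw 1.152 t 20.6 tcp [0.4986 0.0068 0.2312] j7 -0.58 F [-2.3 -2.2  1.3]
```

Call:
carry_out(plan=[0, 0, 0, 1, 0, 0, 0, 1, 0, 0, 0, 1, 0, 0, 0, 0, 0, 0, 0, -0.85, 0, 0, 0, -0.85, 0, 0, 0, 0])

```text
time_s: 21.28
tcp_pos: [0.4987, 0.007, 0.2308]
orientation: [3.141, -0.001, 1.004]
ft_force: [0.1, -0.3, 0.1]
gripper_width: 0.0183
grip_force: 0.0
```

```bash
python3 -c "from h import *;bar();bar()"
```

```text
('top', np.int64(0)) ('scene', np.int64(116), 'bar-yaw 0.003', 'zmed 0.2559 z90 0.2582') yaw 1.004 t 21.28 tcp [0.4987 0.007  0.2308] j7 -0.72 F [ 0.1 -0.3  0.1]
('top', np.int64(0)) ('scene', np.int64(117), 'bar-yaw 0.013', 'zmed 0.2558 z90 0.2586') yaw 0.993 t 21.38 tcp [0.4986 0.0068 0.2306] j7 -0.73 F [ 0.6  0.7 -0.1]
```

Call:
carry_out(plan=[0, 0, 0, 0, 0, 0, 0, 0, 0, 0, 0, 0, 0, 0, 0, 0, 0, 0, 0, 0, 0, 0, 0, 0, 0, 0, 0, 0, 0, 0, 0, 0, 0, 0, 0, 0, 0, 0, 0, 0], jaw=1)

```text
time_s: 22.32
tcp_pos: [0.4988, 0.0066, 0.2307]
orientation: [3.141, -0.0, 0.993]
ft_force: [4.4, -1.7, 6.2]
gripper_width: 0.0121
grip_force: 58.8
```

Run:
```python
from h import *
bar();bar()
s=snapshot('scene');cv2.imwrite('pics/s2.png',cv2.resize(s['pixels'][90:240,260:440,::-1],None,fx=4,fy=4,interpolation=cv2.INTER_CUBIC))
st=get_state();print(st['gripper_width'],st['grip_force'],st['moment'])
```

```text
('top', np.int64(0)) ('scene', np.int64(110), 'bar-yaw 0.025', 'zmed 0.2558 z90 0.2586') yaw 0.993 t 22.32 tcp [0.4988 0.0066 0.2307] j7 -0.73 F [ 4.4 -1.7  6.2]
('top', np.int64(0)) ('scene', np.int64(110), 'bar-yaw 0.027', 'zmed 0.2559 z90 0.2589') yaw 0.993 t 22.42 tcp [0.4987 0.0066 0.2307] j7 -0.73 F [ 3.5 -3.4  5.2]
0.01266747117408766 58.81958931684494 [-0.6384814  -0.89833007 -0.04485891]
```

View pics/s2.png

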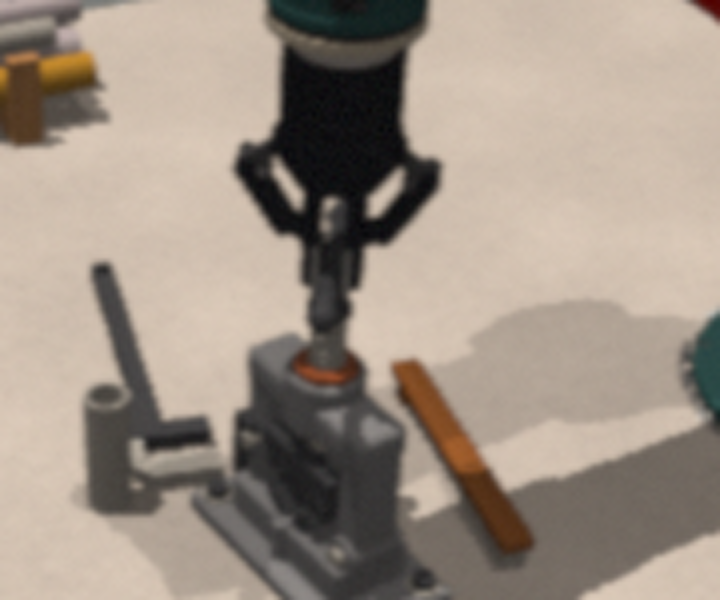

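The fingers, at about (332,260), are closed on the bar with 59 N, and the screw sits lower in the bush. The bar height and the turn count both put jaw at about -0.012, and nothing near the vise in this crop has moved.

```bash
python3 -c "from rig import close_job;print(close_job())"
```

```text
the job is handed in; nothing more can be done
None
```

The screw dropped onto the thread start when turned backward, was then turned forward about one full turn (jaw about -0.012 by camera), and is now held still with 59 N on the T-handle; the job is handed in, but no verdict came back.

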